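# Set the stock tags of the thread rack

### The arm

A 7-joint arm with a two-finger parallel gripper is mounted at the origin on a cart in front of the work surface, level with it; the furniture and walls round the work are solid. World frame = base frame: x ahead of the robot, y to its left, z up, the work surface at z = 0. Lengths are in m, angles in rad, forces in N, time in s.
With the tool pointing down it reaches from about 0.425 to 0.925 m from the base axis. Payload 6.8 kg.
Tool frame: the origin (TCP) lies midway between the tips of the shut fingers; the grasp point (between the pads) lies r.grip_point_offset behind it (r.grip_point_offset is the distance from the TCP to the grasp point, in m); z points along the fingers, y is the direction in which the jaws open and shut (so a half turn about z gives the same grasp; the last joint's range is limited). The gripper opens to 85 mm and grips with 20 to 120 N. Pads are 22 mm wide; open, the fingers measure 114 mm over their backs; the gripper's body (76 mm by 85 mm) begins 54 mm behind the grasp point. The pads swing forward as they close: fully open they stand 13 mm farther back than shut.
Start: joints at [-1.243, 0.477, 0.022, 1.555, -0.011, 1.109, -0.083], TCP at [0.285, 0.612, 0.231] pointing down, gripper open.
Joint ranges: [-2.96, 2.96], [-0.34, 2.1], [-1.41, 1.46], [0.24, 2.44], [-1.37, 4.51], [0.17, 1.92], [-2.96, 2.96]. Speed limits (rad/s): [2.39, 2.39, 3.14, 3.14, 3.14, 3.14, 3.14].

### API

Orientations are given as a unit quaternion [w, x, y, z].
In Python, from workcell import r gives the robot as it stands. Calls block until the motion is done:
- r.move_pose(position, orientation): joint-space move of the TCP to a pose.
- r.move_linear(position, rot=None, vel=0.15, force_limit=None): straight line of the TCP; rot=None keeps the orientation; vel is the mean speed in m/s. With force_limit (N) it stops when the force on the tool has changed by that much, and returns True; else False.
- r.goto_joints(angles): joint-space move.
- r.ungrasp() and r.clamp(grip_force=None): open the fingers fully, or close them until they stop; grip_force is the grip in N (None keeps the last).
- r.sleep(seconds).
- r.inverse_kinematics(position, orientation): joint angles nearest the present ones, or None.
- r.get_image(name): name is "scene" or "side" or "wrist"; returns the picture (384x512x3 uint8, blue, green, red); there is no depth.
- r.camera_params(name): a dict with "intrinsics" (3x3 intrinsics, pixels), "rvec" (rotation vector, rad) and "tvec" (3), from world to camera coordinates, as OpenCV has them; the wrist camera has in their place "hand_eye" (4x4, takes a point from camera to tool coordinates, whose origin is the TCP and whose axes are the flange's). Camera axes: x right, y down, z forward; pixel columns grow to the right and rows downward; lengths in m; the calibration is good to about 2 mm. A picture is of the moment at which its call begins: read the wrist's pose just before it. camera_params takes no time and is no camera call.
A pose or a line that the arm cannot do raises r.IKError and nothing moves.
- r.finish_job(): hands the job in, once; it reports no verdict.
Readings, each from a call of its own:
- r.get_t(): time.
- r.get_q(): joint angles.
- r.get_qd(): joint speeds.
- r.get_effort(): joint torques, N m.
- r.get_ee_pos(): TCP position.
- r.get_tool_rot(): TCP orientation.
- r.get_ft_force(): force on the tool from outside, world axes, zero at the start.
- r.get_moment(): the same for the moment, N m.
- r.get_opening(): opening from 0.0 (shut) to 1.0 (fully open).
Only numpy, scipy, OpenCV 4.12 (cv2) and the standard library are available. Lean on these libraries where they do the work, as an engineer would, in place of code of your own. Each camera call takes 0.05 s, during which the arm holds its last target. There are 200 camera calls.

### The job

On the thread rack, set the hinged tags on the board so that every full bin (a spool in all four places), and no other bin, shows the solid disc; the tags of all the other bins must show the open ring. Each tag turns like the page of a book and must lie right over along the board, to the left of its hinge for the disc, to the right for the ring; push it round with the shut fingers and never take it between them. Leave the spools and everything else where they stand.

Things in the scene. Friction and masses are not known exactly. Their poses are not given: they have to be found in the camera images.
- bin_a: grey open bin with a low front, 95 x 95 mm, 42 mm high; four in a row, 99 mm apart, fixed in a rack turned up to 0.2 rad. A low cross parts it into four places, centred 23 mm from its middle along x and y; full = a spool in all four. Origin: middle of its underside, 10 mm above the worktop; x points to the rack's back, y along the row to the left. Its bay varies
- bin_b: bin like bin_a. Behind the row of bins stands the rack's plywood board, 12 mm thick, its front face 56 mm behind the bins' middles (along their x), its top edge 130 mm above the worktop
- bin_c: bin like bin_a. Each bin has one tag on the board: the tag's upright hinge axis stands straight behind the bin's middle, 48 mm along the bin's x at y = 0. Which tag is at which bin varies
- bin_d: bin like bin_a
- tag_a (a joint): upright hinge of a tag, rad. 0: tag flat along the board, right of its hinge (the bins' -y), open ring showing. 3.14: flat along the board, left of its hinge, solid disc showing. It swings round the robot's side of the board, at 1.57 straight out over its bin. Stops at 0 and 3.14; friction of 0.02 N m keeps it where it is left; starts up to 0.12 rad off a stop
- tag_a_leaf (a point): middle of the tag, 130 mm above the worktop: a black plate 4 mm thick, reaching 3 to 46 mm out from its hinge axis and 92 to 168 mm above the worktop, so its upper half stands above the board and can be pushed from behind, over the board. Disc or ring of metal, 27 mm across, on its faces. Moves with it: local x through the plate, -y from hinge to free edge, z up
- tag_b (a joint): hinge of another tag, like tag_a with the same values
- tag_b_leaf (a point): middle of this tag, like tag_a_leaf; the hinge pin, 4 mm thick, ends 174 mm above the worktop
- tag_c (a joint): hinge of another tag, like tag_a with the same values
- tag_c_leaf (a point): middle of this tag, like tag_a_leaf
- tag_d (a joint): hinge of another tag, like tag_a with the same values
- tag_d_leaf (a point): middle of this tag, like tag_a_leaf
- pale_spool_1: loose thread spool with pale thread and wooden ends, 39 mm across, 45 mm tall, standing in one of the bins; origin: centre of its underside, z up
- pale_spool_2: loose thread spool with pale thread and wooden ends, 39 mm across, 45 mm tall, standing in one of the bins; origin: centre of its underside, z up
- pale_spool_3: loose thread spool with pale thread and wooden ends, 39 mm across, 45 mm tall, standing in one of the bins; origin: centre of its underside, z up
- pale_spool_4: loose thread spool with pale thread and wooden ends, 39 mm across, 45 mm tall, standing in one of the bins; origin: centre of its underside, z up
- tan_spool_1: loose thread spool with tan thread and white ends, 35 mm across, 40 mm tall, standing in one of the bins; origin: centre of its underside, z up
- tan_spool_2: loose thread spool with tan thread and white ends, 35 mm across, 40 mm tall, standing in one of the bins; origin: centre of its underside, z up
- tan_spool_3: loose thread spool with tan thread and white ends, 35 mm across, 40 mm tall, standing in one of the bins; origin: centre of its underside, z up
- tan_spool_4: loose thread spool with tan thread and white ends, 35 mm across, 40 mm tall, standing in one of the bins; origin: centre of its underside, z up
- pale_spool_5: loose thread spool with pale thread and wooden ends, 39 mm across, 45 mm tall, standing in one of the bins; origin: centre of its underside, z up
- pale_spool_6: loose thread spool with pale thread and wooden ends, 39 mm across, 45 mm tall, standing in one of the bins; origin: centre of its underside, z up
- pale_spool_7: loose thread spool with pale thread and wooden ends, 39 mm across, 45 mm tall, standing in one of the bins; origin: centre of its underside, z up
- rivet_jar: jar of rivets with a black lid, 55 mm across, 55 mm tall, loose, left of the rack; to be left alone; origin: centre of its underside

How it is judged:
At the end, for the whole second after the job is handed in: every tag above a full bin lies on the disc side (hinge above 2.88 rad), every tag above a bin with an empty place lies on the ring side (below 0.26 rad), and the tags are at rest ((((horizontal distance between tag_a_leaf and bin_a below 0.07 m or horizontal distance between tag_a_leaf and bin_b below 0.07 m) and value of joint tag_a above 2.88 rad) or ((horizontal distance between tag_a_leaf and bin_c below 0.07 m or horizontal distance between tag_a_leaf and bin_d below 0.07 m) and value of joint tag_a below 0.26 rad)) and (((horizontal distance between tag_b_leaf and bin_a below 0.07 m or horizontal distance between tag_b_leaf and bin_b below 0.07 m) and value of joint tag_b above 2.88 rad) or ((horizontal distance between tag_b_leaf and bin_c below 0.07 m or horizontal distance between tag_b_leaf and bin_d below 0.07 m) and value of joint tag_b below 0.26 rad)) and (((horizontal distance between tag_c_leaf and bin_a below 0.07 m or horizontal distance between tag_c_leaf and bin_b below 0.07 m) and value of joint tag_c above 2.88 rad) or ((horizontal distance between tag_c_leaf and bin_c below 0.07 m or horizontal distance between tag_c_leaf and bin_d below 0.07 m) and value of joint tag_c below 0.26 rad)) and (((horizontal distance between tag_d_leaf and bin_a below 0.07 m or horizontal distance between tag_d_leaf and bin_b below 0.07 m) and value of joint tag_d above 2.88 rad) or ((horizontal distance between tag_d_leaf and bin_c below 0.07 m or horizontal distance between tag_d_leaf and bin_d below 0.07 m) and value of joint tag_d below 0.26 rad)) and velocity of joint tag_a between -0.1 and 0.1 rad/s and velocity of joint tag_b between -0.1 and 0.1 rad/s and velocity of joint tag_c between -0.1 and 0.1 rad/s and velocity of joint tag_d between -0.1 and 0.1 rad/s); the robot touches nothing.
It fails at once if a spool or the rivet jar is moved more than 15 mm or lifted (distance of any of pale_spool_1, pale_spool_2, pale_spool_3, pale_spool_4, tan_spool_1, tan_spool_2, tan_spool_3, tan_spool_4, pale_spool_5, pale_spool_6, pale_spool_7, rivet_jar from where it was at the start of the episode above 0.015 m).
It fails at once if a tag is taken between the fingers ((x of the grasp point in the frame of tag_a_leaf between -0.006 and 0.006 m and y of the grasp point in the frame of tag_a_leaf between -0.022 and 0.022 m and z of the grasp point in the frame of tag_a_leaf between -0.037 and 0.037 m) or (x of the grasp point in the frame of tag_b_leaf between -0.006 and 0.006 m and y of the grasp point in the frame of tag_b_leaf between -0.022 and 0.022 m and z of the grasp point in the frame of tag_b_leaf between -0.037 and 0.037 m) or (x of the grasp point in the frame of tag_c_leaf between -0.006 and 0.006 m and y of the grasp point in the frame of tag_c_leaf between -0.022 and 0.022 m and z of the grasp point in the frame of tag_c_leaf between -0.037 and 0.037 m) or (x of the grasp point in the frame of tag_d_leaf between -0.006 and 0.006 m and y of the grasp point in the frame of tag_d_leaf between -0.022 and 0.022 m and z of the grasp point in the frame of tag_d_leaf between -0.037 and 0.037 m)).
It also fails if it takes over 64 s, if anything falls off the work surface, if the arm or the gripper's body presses on something with over 40 N, if the wrist force passes 120 N, or if a joint passes its speed limit or range.

## Working session

There is one attempt and no reset: what is moved stays moved. The work goes in short steps, each a Python script; the robot and the scene stay as the last script left them, time stands still between calls to the robot, and variables do not carry over. Pictures are saved under pics/ and viewed, about 8 in all and at most 12, crops included, and the job is handed in when it is done.

```bash
mkdir -p pics
python3 - <<'E'
from workcell import r
import cv2
for n in("scene","side"):
    cv2.imwrite(f"pics/{n}0.png",cv2.resize(r.get_image(n),(800,600),interpolation=cv2.INTER_CUBIC))
    print(n,r.camera_params(n))
print(r.get_tool_rot(),r.grip_point_offset,r.get_t())
E
```

```text
scene {'intrinsics': array([[469.94441045,   0.        , 254.7788397 ],
       [  0.        , 469.94441045, 195.62717005],
       [  0.        ,   0.        ,   1.        ]]), 'rvec': array([ 2.05040476, -0.8188854 ,  0.39611052]), 'tvec': array([-0.30658602,  0.30909852,  0.78618135])}
side {'intrinsics': array([[487.27987053,   0.        , 256.93896738],
       [  0.        , 487.27987053, 187.44609314],
       [  0.        ,   0.        ,   1.        ]]), 'rvec': array([ 1.62864499, -1.42565405,  0.91008768]), 'tvec': array([0.00441184, 0.30239589, 0.66066889])}
[-1.21301897e-04  2.16171583e-01  9.76355050e-01 -8.05484726e-04] 0.0187 0.1
```

View pics/scene0.png

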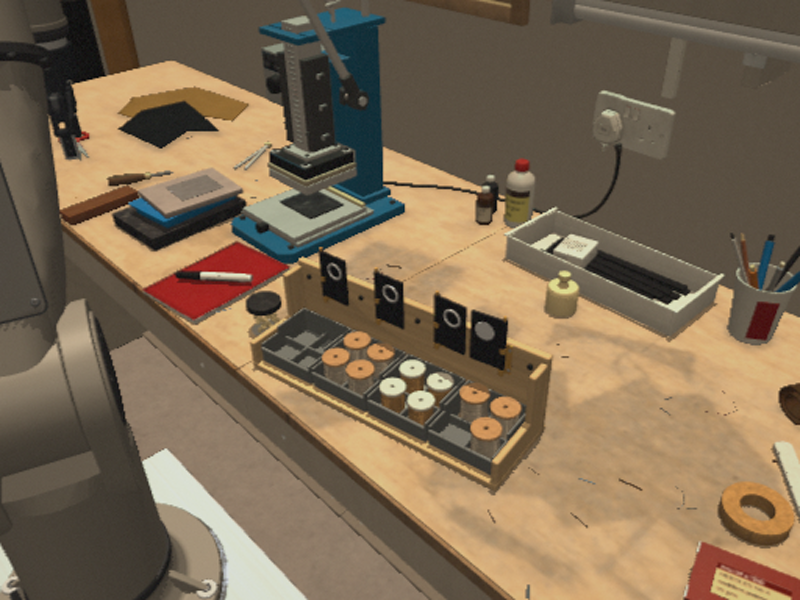

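View pics/side0.png

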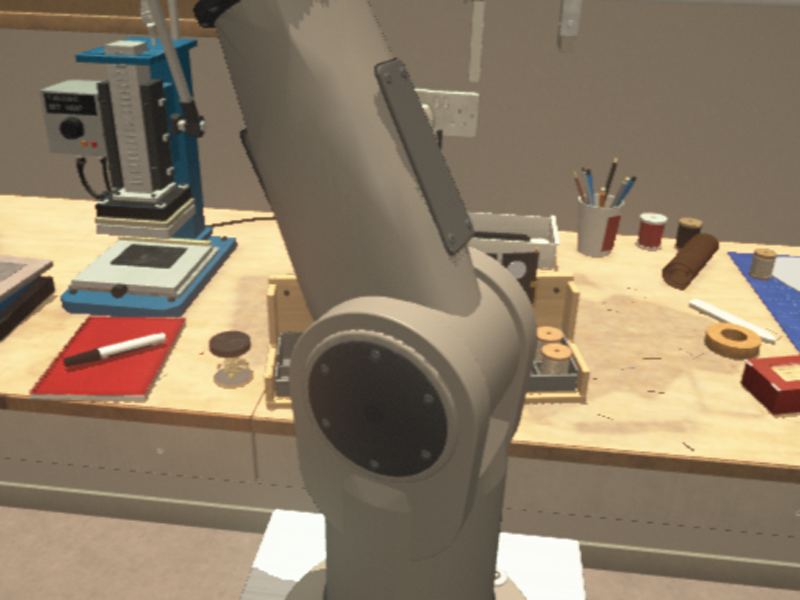

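The bins from left to right are empty, 4 pale, 4 tan and 3 pale. The tags read ring, ring, ring, disc, so bins 2 and 3 need the disc and bin 4 needs the ring. I'll enlarge a crop for pixel positions.

Run:
```python
import cv2
from workcell import r
a=r.get_image("scene")[150:320,155:360]
cv2.imwrite("pics/crop1.png",cv2.resize(a,None,fx=3.5,fy=3.5,interpolation=cv2.INTER_CUBIC))
```

```text
(no output)
```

View pics/crop1.png

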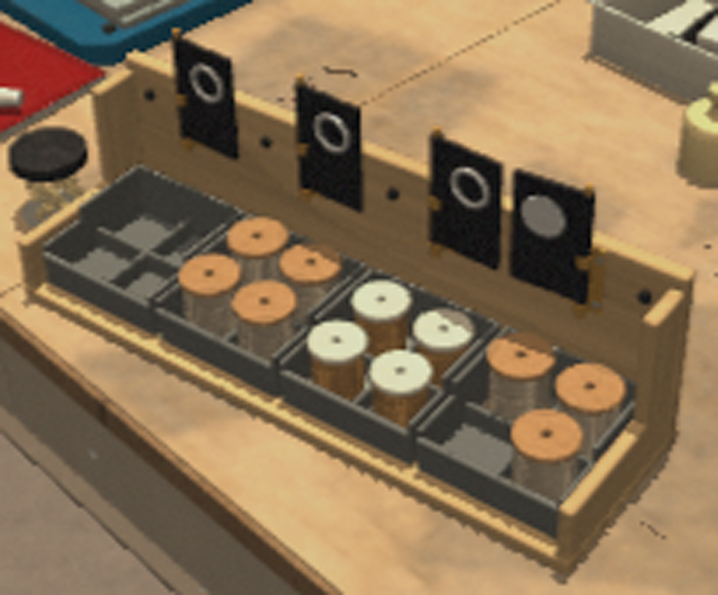

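```bash
cat > h.py <<'E'
import numpy as np, cv2
from workcell import r
def W(P,p):
    x,y,a=P; c,s=np.cos(a),np.sin(a); p=np.asarray(p,float)
    return np.array([x+c*p[0]-s*p[1], y+s*p[0]+c*p[1], p[2]])
YB=[.1485,.0495,-.0495,-.1485]
E
python3 - <<'E'
from h import *
from scipy.optimize import least_squares
cp=r.camera_params("scene")
obj=[(.048,y,.174) for y in YB]; px=[(177,33),(299,80),(434,133),(590,188)]
sp={1:(.058,[(257,236),(311,262),(209,272),(264,301)]),2:(.053,[(381,299),(443,328),(337,340),(401,371)])}
for b,(z,l) in sp.items():
    for (dx,dy),q in zip([(1,1),(1,-1),(-1,1),(-1,-1)],l): obj.append((.023*dx,YB[b]+.023*dy,z)); px.append(q)
px=np.array(px)/3.5+[155,150]
def f(P): return (cv2.projectPoints(np.array([W(P,o) for o in obj]),cp["rvec"],cp["tvec"],cp["intrinsics"],None)[0][:,0]-px).ravel()
s=least_squares(f,[.55,0,0],loss="soft_l1"); print(s.x); print(f(s.x).reshape(-1,2).round(1))
for y in YB: print(W(s.x,(.048,y,.15)).round(4))
x,y,a=s.x
E
```

```text
[0.41904488 0.02193236 0.18195436]
[[-0.1 -1.3]
 [ 0.4 -1.2]
 [ 0.9 -1.4]
 [-0.2 -0.4]
 [-0.6  0.2]
 [ 0.3  0.2]
 [-0.4  0.6]
 [ 0.4  0.2]
 [ 0.1  0.4]
 [ 0.3  0.3]
 [-0.4  0.4]
 [-0.5  0.2]]
[0.4394 0.1767 0.15  ]
[0.4573 0.0793 0.15  ]
[ 0.4752 -0.0181  0.15  ]
[ 0.4931 -0.1154  0.15  ]
```

```bash
cat >> h.py <<'E'
P=(.419,.0219,.182)
HX,HY=.011,.0145   # half size of shut fingers along rack x,y (jaws along rack y)
def quat(phi): return [0,np.cos(phi/2),np.sin(phi/2),0]
def pt(b,th,up,gap=0.,z=.15,rho=.028,hx=HX,hy=HY):
    """finger centre pushing tag at bay b standing at th; up=True: theta increasing"""
    d=np.array([-np.sin(th),-np.cos(th)]); n=np.array([np.cos(th),-np.sin(th)])*(1 if up else -1)
    s=.002+gap+hx*abs(n[0])+hy*abs(n[1])
    q=np.array([.048,YB[b]])+rho*d+s*n
    return W(P,[*q,z])
E
python3 - <<'E'
from h import *
for phi,hx,hy in((P[2]+np.pi,.011,.0145),(P[2]+np.pi/2,.0145,.011)):
    bad=[]
    for b,up in((1,1),(2,1),(3,0)):
        for th in np.linspace(0,3.2,9):
            t=th if up else np.pi-th
            for z in(.15,.2):
                if r.inverse_kinematics(pt(b,t,up,z=z,hx=hx,hy=hy),quat(phi)) is None: bad.append((b,round(t,2),z))
    print(phi,bad, r.inverse_kinematics(pt(1,0,1),quat(phi)))
r.clamp()
p=pt(1,0,True,gap=.008,z=.23); print(p)
q=quat(P[2]+np.pi)
r.move_linear(p,rot=q,vel=.2)
p[2]=.15; stop=r.move_linear(p,vel=.08,force_limit=6)
print(stop,r.get_ee_pos(),r.get_ft_force(),r.get_q().round(2),r.get_t())
a=r.get_image("scene")[120:270,185:360]
cv2.imwrite("pics/c2.png",cv2.resize(a,None,fx=4,fy=4,interpolation=cv2.INTER_CUBIC))
E
```

```text
3.323592653589793 [] [-0.45578297  0.26178328  0.24701779  2.1078161  -0.08995383  0.78162224
  1.59986933]
1.7527963267948965 [] [-0.64596972  0.27715574  0.47405647  2.11919537 -0.17810612  0.78246906
  0.12143812]
[0.48296894 0.05553369 0.23      ]
False [0.48340686 0.05560592 0.15045865] [-0.16132163  0.05867445  0.81879068] [-0.43  0.27  0.22  2.09 -0.08  0.79  1.59] 5.1667
```

View pics/c2.png

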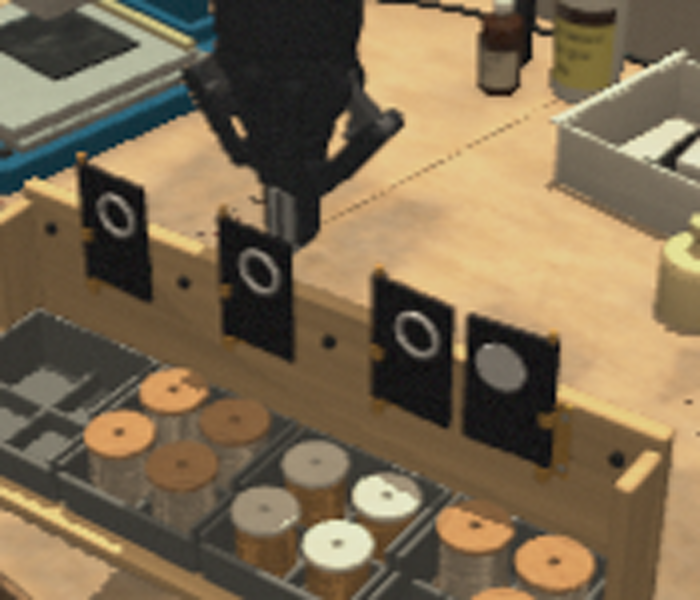

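The shut fingers sit behind tag 2, right of its hinge with the tip near (300,245), and touch nothing. Next I sweep.

```bash
cat >> h.py <<'E'
def sweep(b,up):
    f=(lambda t:t) if up else (lambda t:np.pi-t)
    for t in np.linspace(0,3.0,9):
        if r.move_linear(pt(b,f(t),up),vel=.07,force_limit=15): print("stop at",t,r.get_ft_force().round(1)); return False
    print("final push contact:",r.move_linear(pt(b,f(3.2),up),vel=.03,force_limit=4),r.get_ft_force().round(1))
    r.move_linear(pt(b,f(3.1),up,gap=.008),vel=.06)
    r.move_linear(pt(b,f(3.1),up,gap=.008,z=.215),vel=.12)
    return True
def enter(b,up):
    t=0 if up else np.pi
    r.move_linear(pt(b,t,up,gap=.008,z=.215),vel=.15)
    return r.move_linear(pt(b,t,up,gap=.008),vel=.08,force_limit=6)
def snap(n):
    a=r.get_image("scene")[120:270,185:360]
    cv2.imwrite(f"pics/{n}.png",cv2.resize(a,None,fx=4,fy=4,interpolation=cv2.INTER_CUBIC))
E
python3 - <<'E'
from h import *
print(sweep(1,True),r.get_t())
print(enter(2,True),r.get_ee_pos(),r.get_t())
snap("c3")
E
```

```text
final push contact: False [-0.3 -0.1 -0.5]
True 9.5
False [ 0.50125904 -0.04186225  0.15039452] 11.675
```

View pics/c3.png

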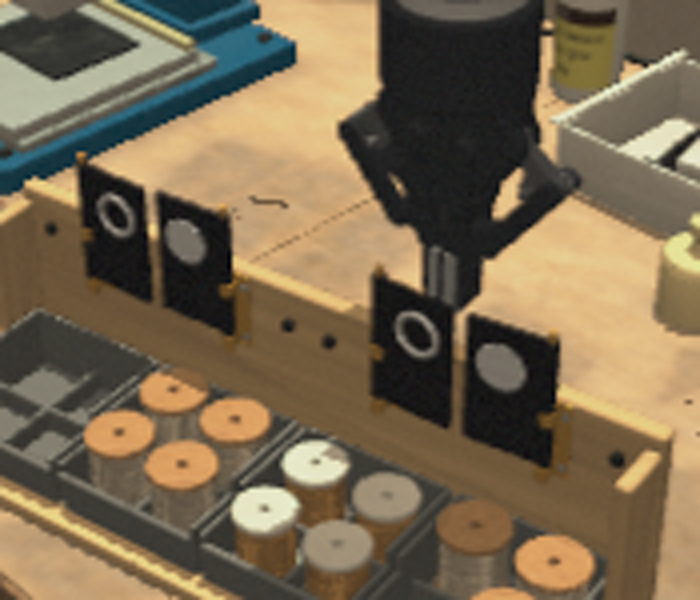

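Tag 2 now shows the disc at (185,240), and the fingers are behind tag 3. The last push met no resistance, so I'll push further with the force limit on tags 3 and 4, then check tag 2 again.

```bash
sed -i 's/f(3.2),up/f(3.45),up/' h.py
python3 - <<'E'
from h import *
if sweep(2,True):
    print(enter(3,False)); ok=sweep(3,False); print(ok,r.get_t())
    if ok: # press tag 2 home from the front
        p=lambda g,z=.15:pt(1,3.1,True,gap=g,z=z)
        r.move_linear(p(.012,.215),vel=.15); r.move_linear(p(.012),vel=.1,force_limit=6)
        print(r.move_linear(pt(1,3.45,True),vel=.03,force_limit=4),r.get_ft_force().round(1))
        r.move_linear(p(.012),vel=.08); r.move_linear(p(.012,.23),vel=.12)
        p0=r.get_ee_pos(); r.move_linear([.40,.33,.24],vel=.2)
print(r.get_t()); snap("c4")
E
```

```text
final push contact: True [-0.4  0.3  0.5]
False
final push contact: True [-0.1 -0.4  0.1]
True 22.1333
True [ 0.3  0.1 -0.5]
27.75
```

View pics/c4.png

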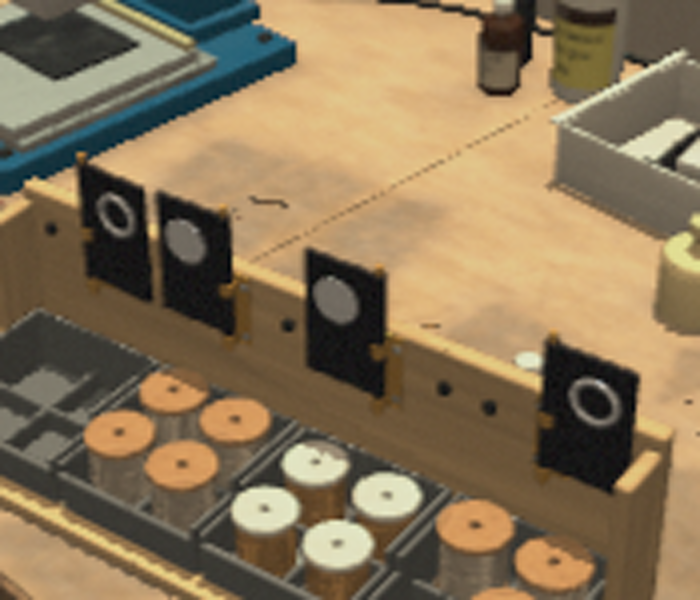

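The tags read ring, disc, disc, ring, all lying along the board, and the spools look unmoved. The arm is clear, so I'm handing in.

```bash
python3 -c "
from workcell import r
r.finish_job(); print(r.get_t())"
```

```text
the job is handed in; nothing more can be done
the job is handed in; nothing more can be done
```

The job is handed in: bins 2 and 3 from the left, the two full ones, now show the disc, and bins 1 and 4 show the ring. I turned tags 2 and 3 to the disc and tag 4 back to the ring, all with the shut fingers. Tag 1 already showed the ring, so I left it alone.

- **Tag positions:** the last picture shows ring, disc, disc, ring, with every tag lying along the board. The first final push on tag 2 met no resistance, so I pressed it again from the front. That press and the final pushes on tags 3 and 4 stopped at the 4 N limit, so I take those tags to be at their stops. I did not measure any hinge angle directly.
- **Everything else:** the spools in view looked unmoved. The jar and the front-most spool of bin 4 were outside or cut off by the last crop. The arm had already moved clear when I handed in. The clock read 27.75 s just before the last picture, out of 64 s allowed.

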